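Shift the feed gearbox into the disc slot

TASK

Push the gear lever of the feed gearbox out of its parked slot, through the H-shaped gate, and fully home into the slot marked with the round brass disc, without running it home into the slot marked with the square or the one marked with the cross on the way. Push the lever gently with the outside of the fingers, never gripping or forcing it, and do not disturb the gouge, the wooden blank and the jar that lie around the gearbox.

Things in the scene. Friction and masses are not known exactly. Their poses are not given: they have to be found in the camera images.
- gearbox: Green gearbox fixed to the bench, housing 200 x 170 mm (x by y), steel gate plate on top (152 x 140 mm, its top 130 mm above the bench). Origin on the bench under the middle of the gate; x axis to the far side, where a motor 111 mm high sticks out to x = 240 mm; y axis to the left, where a shaft sticks out to y = 152 mm; z up. Yaw within 25 degrees.
- gate_mid (a point): Middle of the H gate, top of the plate. In the gearbox's axes: two slot columns along x at y = +26 and -26 mm, 16 mm wide, from x = -36 to +36 mm, joined by a neutral cross-bar along y, 20 mm wide, at x = 0 (corners rounded, 6 mm). Slots: far left, far right, near left, near right. The lever starts parked in near right, marked with a plain brass bar.
- grip: Middle of the lever's black round grip, 27 mm in diameter, 58 mm long (30 mm below to 28 mm above this point; full diameter from 18 mm below to 20 mm above), over a 12 mm steel stem; its z axis runs up the lever. 190 mm above the bench when upright. The lever turns about a pivot on the gearbox's z axis, 14 mm above the bench, 176 mm below this point, which so moves about 43 mm each way, fore-aft and sideways.
- stem (a point): Point on the axis of the lever's 12 mm stem, 112 mm from the pivot, where it passes through the gate plate: shows where in the H the lever is.
- shift (a joint): Fore-aft tilt of the lever, rad: 0 in the neutral cross-bar, positive to the far side (gearbox +x), negative to the near side; stops at -0.25 and +0.25 are fully home in a slot. The stiff pivot leaves the lever where it is let go; about 2 to 4 N at the handle moves it. It passes sideways only while this is within about 0.035 of 0 (rounded corners guide it in from a little more).
- select (a joint): Sideways tilt of the lever, rad, positive to the left (gearbox +y): about +0.23 in the left column, -0.23 in the right column, stops at -0.245 and +0.245. Equally stiff. In a slot its size can only lie between about 0.215 and 0.245.
- tag_disc: Round brass disc, 28 mm in diameter, 4 mm thick, fixed flat on the gate plate beyond the outer end of the wanted slot: in gearbox axes 53 mm fore or aft of the gate's middle and 26 mm to the left, in line with its slot. It may mark the far left or the near left slot. Origin at its underside centre, 130 mm above the bench.
- tag_square: Square brass marker, 25 x 25 x 4 mm, fixed in the same way beyond the end of the other left slot: not wanted. Origin at its underside centre.
- tag_cross: Cross-shaped brass marker, two arms 30 x 8 mm, 4 mm thick, fixed in the same way beyond the end of the far right slot: not wanted. Origin at its underside centre.
- gouge: Loose carving gouge lying on the bench on the near side of the gearbox, 230 mm long, 24 mm thick, wooden handle; leave alone. Origin on the bench near its middle, its x axis along it.
- blank: Loose cross-shaped wooden blank, 110 x 80 x 26 mm, lying on the bench to the right of the gearbox; leave alone. Origin at its underside centre.
- jar: Loose amber glass jar, 60 mm in diameter, 85 mm high, standing on the bench at the left of the gearbox; leave alone. Origin at its underside centre.

How it is judged:
At the end, for the whole second after the job is handed in: The lever stands fully home in the disc's slot (fore-aft tilt more than 0.21 of 0.25 rad, stem within 40 mm of the disc's centre) and at rest (under 0.02 rad/s); gouge, blank and jar within 15 mm of where they began (horizontal distance between stem and tag_disc below 0.04 m and (value of joint shift above 0.21 rad or value of joint shift below -0.21 rad) and velocity of joint shift between -0.02 and 0.02 rad/s and velocity of joint select between -0.02 and 0.02 rad/s and distance of each of gouge, blank, jar from where it was at the start of the episode below 0.015 m); the robot touches nothing.
It fails at once if the lever was gripped or forced: the fingers pressed on its grip with over 35 N in all (moving it takes 2 to 4 N) (contact force between the fingers and grip above 35 N).
It fails at once if the lever was run home into the slot marked with the square (horizontal distance between stem and tag_square below 0.04 m and (value of joint shift above 0.21 rad or value of joint shift below -0.21 rad)).
It fails at once if the lever was run home into the slot marked with the cross (horizontal distance between stem and tag_cross below 0.04 m and (value of joint shift above 0.21 rad or value of joint shift below -0.21 rad)).
It fails at once if the gouge, the blank or the jar was moved by 15 mm or more, or lifted (distance of any of gouge, blank, jar from where it was at the start of the episode above 0.015 m).
It also fails if it takes over 64 s, if anything falls off the work surface, if the arm or the gripper's body presses on something with over 40 N, if the wrist force passes 120 N, or if a joint passes its speed limit or range.

ROBOT

A 7-joint arm with a two-finger parallel gripper is mounted at the origin on the work surface. World frame = base frame: x ahead of the robot, y to its left, z up, the work surface at z = 0. Lengths are in m, angles in rad, forces in N, time in s.
With the tool pointing down it reaches from about 0.375 to 0.925 m from the base axis. Payload 3.1 kg.
Tool frame: the origin (TCP) lies midway between the tips of the shut fingers; the grasp point (between the pads) lies 19 mm behind it (env.hold_point_z is the distance from the TCP to the grasp point, in m); x points along the fingers, z is the direction in which the jaws open and shut, and the axes are right-handed (so a half turn about x gives the same grasp; the last joint's range is limited). The gripper opens to 85 mm and grips with 20 to 120 N. Pads are 22 mm wide; open, the fingers measure 114 mm over their backs; the gripper's body (76 mm by 85 mm) begins 54 mm behind the grasp point. The pads swing forward as they close: fully open they stand 13 mm farther back than shut.
Start: joints at [1.124, 0.383, 0.044, 1.598, -0.018, 1.161, -0.05], TCP at [0.222, -0.611, 0.231] pointing down, gripper open.
Joint ranges: [-2.61, 2.61], [-0.41, 2.15], [-1.48, 1.57], [0, 2.5], [-1.57, 4.71], [0.05, 1.97], [-2.85, 2.85]. Speed limits (rad/s): [2.79, 2.79, 3.14, 3.14, 3.14, 3.14, 3.14].

INTERFACE

Orientations are given as [roll, pitch, yaw] about the fixed x, y, z axes, in that order (R = Rz(yaw) Ry(pitch) Rx(roll)).
In Python, from station import env, camera, get_calibration, trace, spot_point gives the robot as it stands. The module is installed in compiled form; this text tells all that it offers. Calls block until the motion is done:
- env.goto(position, orientation): joint-space move of the TCP to a pose.
- env.move_straight(position, vel=0.15, rot=None): straight line of the TCP; rot=None keeps the orientation; vel is the mean speed in m/s.
- env.move_joints(angles): joint-space move.
- env.gripper_open() and env.close(): open the fingers fully, or close them until they stop; the grip force is fixed at half the most.
- env.sleep(seconds).
- env.ik(position, orientation): joint angles nearest the present ones, or None.
- env.observe(): the state.
- camera(name): name is "side" or "top"; returns the picture (384x512x3 uint8, red, green, blue); there is no depth.
- get_calibration(name): a dict with "camera_matrix" (3x3 intrinsics, pixels), "R" (3x3) and "t" (3): a world point X has camera coordinates R X + t. Camera axes: x right, y down, z forward; pixel columns grow to the right and rows downward; lengths in m; the calibration is good to about 2 mm. A picture is of the moment at which its call begins. get_calibration takes no time and is no camera call.
A pose or a line that the arm cannot do raises env.IKError and nothing moves.
- env.hand_in(): hands the job in, once; it reports no verdict.
Trained networks look in the newest picture that a camera, given by its name, has taken for a name from the list of things; names that differ only in an ending like _2 or _b are one class to them, and where a whole thing is asked for, a point or a joint stands for the part that bears it (a point fixed in the world has none). Each returns a list of dicts, best first, with "conf" (0 to 1); they miss things now and then, are a little off and sometimes report something else, mostly with a low value. They report only what shows in the picture. A call takes as long as a camera call.
- trace(camera, label): "region" (384x512 bool, what is visible of it) and "position" ([column, row] in pixels, amid what is visible of it).
- spot_point(camera, label): "position" ([column, row] in pixels: a listed point, or the origin of a listed thing).
The state is a dict: "time_s": time; "joint_pos": joint angles; "joint_vel": joint speeds; "joint_efforts": joint torques, N m; "tool_pos": TCP position; "tool_rot": TCP orientation; "contact_force": force on the tool from outside, world axes, zero at the start; "torque": the same for the moment, N m; "finger_gap": opening from 0.0 (shut) to 1.0 (fully open).
Only numpy, scipy, OpenCV 4.12 (cv2) and the standard library are available. Lean on these libraries where they do the work, as an engineer would, in place of code of your own. Each camera call takes 0.05 s, during which the arm holds its last target. There are 200 camera calls.

## Working session

There is one attempt and no reset: what is moved stays moved. The work goes in short steps, each a Python script; the robot and the scene stay as the last script left them, time stands still between calls to the robot, and variables do not carry over. Pictures are saved under pics/ and viewed, about 8 in all and at most 12, crops included, and the job is handed in when it is done.

```bash
mkdir -p pics
cat > h.py <<'E'
import numpy as np, cv2
from station import env, camera, get_calibration, trace, spot_point
def cam(n):
    c=get_calibration(n); return np.array(c["camera_matrix"]),np.array(c["R"]),np.array(c["t"])
def save(n,f,crop=None):
    im=camera(n)[:,:,::-1]
    cv2.imwrite(f"pics/{f}.png",im); return im
def onz(n,p,z):
    K,R,t=cam(n); d=R.T@np.linalg.inv(K)@[p[0],p[1],1]; C=-R.T@t
    return C+d*(z-C[2])/d[2]
def tri(p,q):
    A=[];b=[]
    for n,x in (("side",p),("top",q)):
        K,R,t=cam(n); d=R.T@np.linalg.inv(K)@[x[0],x[1],1]; d/=np.linalg.norm(d); P=np.eye(3)-np.outer(d,d)
        A.append(P); b.append(P@(-R.T@t))
    return np.linalg.lstsq(np.vstack(A),np.hstack(b),rcond=None)[0]
def proj(n,X):
    K,R,t=cam(n); x=K@(R@np.asarray(X)+t); return x[:2]/x[2]
E
python3 - <<'E'
from h import *
a=save("top","top0"); b=save("side","side0")
cv2.imwrite("pics/both.png",cv2.resize(np.hstack([a,b]),(800,300)))
Z=dict(gearbox=0,gate_mid=.13,tag_disc=.13,tag_square=.13,tag_cross=.13,gouge=0,blank=0,jar=0,grip=None,stem=None)
for l,z in Z.items():
    r={n:spot_point(n,l) for n in("top","side")}
    o=[]
    for n in r:
        for d in r[n][:2]:
            o.append((n,np.round(d["position"]).tolist(),round(d["conf"],2),None if z is None else onz(n,d["position"],z)[:2].round(3).tolist()))
    print(l,o, tri(r["side"][0]["position"],r["top"][0]["position"]).round(3) if r["top"] and r["side"] else "")
s=env.observe(); print(s["time_s"],s["tool_pos"],s["tool_rot"],s["finger_gap"])
for n in("top","side"):
    K,R,t=cam(n); print(n,(-R.T@t).round(3))
E
```

```text
gearbox [('top', [257.0, 183.0], 0.85, [0.6, 0.061]), ('side', [230.0, 270.0], 0.82, [0.614, 0.059])] [ 0.607  0.057 -0.008]
gate_mid [('top', [259.0, 166.0], 0.65, [0.616, 0.056]), ('side', [226.0, 218.0], 0.87, [0.609, 0.053])] [0.613 0.057 0.135]
tag_disc [('top', [268.0, 185.0], 0.71, [0.57, 0.035]), ('top', [216.0, 143.0], 0.71, [0.671, 0.164]), ('side', [264.0, 225.0], 0.63, [0.565, 0.106])] [0.559 0.051 0.089]
tag_square [('top', [320.0, 196.0], 0.58, [0.544, -0.094]), ('top', [256.0, 147.0], 0.57, [0.664, 0.065]), ('side', [249.0, 177.0], 0.52, [0.516, -0.019]), ('side', [201.0, 235.0], 0.45, [0.663, 0.066])] [ 0.521 -0.073  0.109]
tag_cross [('top', [277.0, 155.0], 0.65, [0.645, 0.014]), ('side', [200.0, 215.0], 0.4, [0.644, 0.022])] [0.644 0.015 0.125]
gouge [('top', [232.0, 232.0], 0.55, [0.459, 0.126]), ('side', [314.0, 261.0], 0.63, [0.468, 0.132]), ('side', [207.0, 208.0], 0.18, [0.569, -0.117])] [ 0.461  0.126 -0.01 ]
blank [('top', [322.0, 200.0], 0.58, [0.557, -0.122]), ('side', [202.0, 234.0], 0.74, [0.615, -0.053])] [ 0.576 -0.142 -0.1  ]
jar [('top', [216.0, 143.0], 0.75, [0.714, 0.185]), ('side', [215.0, 345.0], 0.69, [0.714, 0.179])] [0.714 0.183 0.006]
grip [('top', [265.0, 184.0], 0.65, None), ('side', [247.0, 178.0], 0.95, None)] [0.558 0.043 0.188]
stem [('side', [243.0, 210.0], 0.91, None)] 
1.1 [ 0.22217383 -0.61086266  0.23130476] [ 0.64195213  1.57074732 -0.58001865] 0.9984887766428959
top [0.4   0.049 0.969]
side [0.847 0.523 0.637]
```

View pics/top0.png

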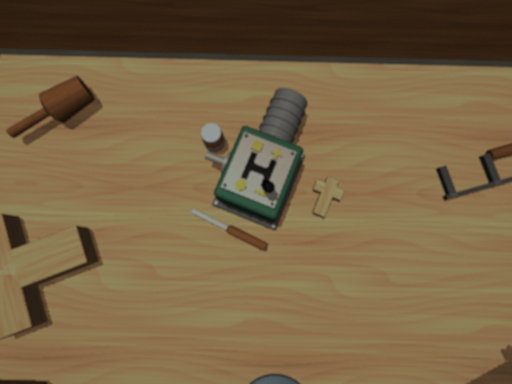

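View pics/side0.png

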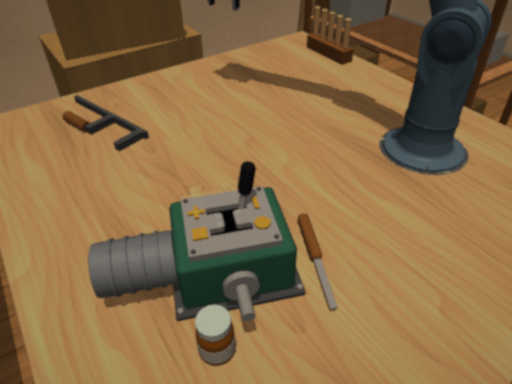

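The disc (side picture 263,223) marks near left. The square is far left (200,233) and the cross is far right (196,212). The lever is parked near right, with its grip at side (247,178). Next I fit the gearbox pose and move behind the lever.

```bash
cat >> h.py <<'E'
import json,os
if os.path.exists("pose.json"): MX,MY,YAW=json.load(open("pose.json"))
def W(x,y,z):
    c,s=np.cos(YAW),np.sin(YAW); return [MX+c*x-s*y,MY+s*x+c*y,z]
def G(p):
    c,s=np.cos(YAW),np.sin(YAW); d=np.array(p[:2])-[MX,MY]; return np.array([c*d[0]+s*d[1],-s*d[0]+c*d[1]])
def ori(): return [0,np.pi/2,YAW]
def F():
    f=np.array(env.observe()["contact_force"]); c,s=np.cos(YAW),np.sin(YAW); return np.array([c*f[0]+s*f[1],-s*f[0]+c*f[1],f[2]])
def look():
    camera("side");camera("top"); o={}
    for l in("grip","stem"):
        for n in("side","top"):
            r=spot_point(n,l)
            if r: o[l,n]=(r[0]["position"],r[0]["conf"])
    for (l,n),(p,c) in o.items():
        z=.188 if l=="grip" else .014+.112*.97
        print(l,n,round(c,2),"gearbox mm",(G(onz(n,p,z))*1000).round(1))
def push(a,b,z,step=.003,fmax=9,vel=.04):
    """push in gearbox xy from a to b in steps, stop on force"""
    a,b=np.array(a),np.array(b); n=max(1,int(np.ceil(np.linalg.norm(b-a)/step))); log=[]
    for i in range(1,n+1):
        q=a+(b-a)*i/n; env.move_straight(W(*q,z),vel=vel); f=F(); log.append((*(q*1000).round(0),*f.round(1)))
        if np.hypot(*f[:2])>fmax: print("STOP"); break
    print([tuple(map(float,l)) for l in log]); return q
E
python3 - <<'E'
from h import *
from scipy.optimize import least_squares
obs=[((0,0),(.616,.056)),((0,0),(.609,.053)),((53,26),(.664,.065)),((53,26),(.663,.066)),((-53,26),(.565,.106)),((53,-26),(.645,.014)),((53,-26),(.644,.022)),((-43,-40),(.558,.043)),((0,0),(.607,.057))]
def r(p):
    c,s=np.cos(p[2]),np.sin(p[2]); return np.hstack([[p[0]+(c*a-s*b)/1e3-u,p[1]+(s*a+c*b)/1e3-v] for (a,b),(u,v) in obs])
f=least_squares(r,[.61,.06,-.38],loss="soft_l1",f_scale=.004); print(f.x,(f.fun*1e3).round(0))
json.dump(list(f.x),open("pose.json","w"))
E
python3 - <<'E'
from h import *
look()
for o in ([0,np.pi/2,YAW],[np.pi,np.pi/2,YAW]):
    for p in ((-.11,-.04),(0,-.09),(.1,.04)): print(o[0], W(*p,.165), env.ik(W(*p,.165),o))
E
```

```text
[ 0.60683188  0.05992719 -0.38268777] [-9.  4. -2.  7.  2. -1.  3. -2.  2. -2.  1.  2.  2. -6. -6. -4. -0.  3.]
grip side 0.82 gearbox mm [-39.4 -28.4]
grip top 0.6 gearbox mm [-39.6 -35.8]
stem side 0.83 gearbox mm [-24.4 -18.4]
0 [np.float64(0.4898521967355113), np.float64(0.06389627970873313), 0.165] [ 0.49447871  0.24990004 -0.77983346  1.99834989  0.2117808   0.97426072
 -0.77247421]
0 [np.float64(0.5732245153328981), np.float64(-0.023562604869655078), 0.165] [ 0.42838871  0.3639677  -0.54668588  1.82331667  0.21966552  1.01462942
 -0.58870735]
0 [np.float64(0.7145349198569483), np.float64(0.05969224227601743), 0.165] [ 0.28361066  0.65018417 -0.6264993   1.44539992  0.39510065  1.17345284
 -0.78173509]
3.141592653589793 [np.float64(0.4898521967355113), np.float64(0.06389627970873313), 0.165] [ 0.84426056  0.42912378 -1.22887719  1.98732217  0.46819778  1.05240638
  2.15991501]
3.141592653589793 [np.float64(0.5732245153328981), np.float64(-0.023562604869655078), 0.165] [ 0.91185186  0.65581412 -1.24163592  1.80410363  0.67192909  1.18638534
  2.21701647]
3.141592653589793 [np.float64(0.7145349198569483), np.float64(0.05969224227601743), 0.165] [ 0.5931898   0.94392508 -1.2529415   1.42919251  0.89524397  1.40221441
  2.08604354]
```

Run:
```python
from h import *
env.close()
p=env.observe()["tool_pos"]; env.move_straight([p[0],p[1],.36],vel=.3)
env.goto(W(-.12,-.038,.33),ori()); env.move_straight(W(-.12,-.038,.165),vel=.12)
print(F())
q=push((-.12,-.038),(-.045,-.038),.165)
look(); print(env.observe()["time_s"])
a=save("side","s1"); cv2.imwrite("pics/s1c.png",cv2.resize(a[130:280,130:330],(800,600),interpolation=cv2.INTER_CUBIC))
```

```text
[-0.286404    0.49748005  0.19263598]
[(-117.0, -38.0, -0.1, 0.1, 0.1), (-114.0, -38.0, -0.3, 0.2, 0.2), (-111.0, -38.0, -0.1, 0.4, 0.4), (-108.0, -38.0, 0.0, -0.3, 0.8), (-105.0, -38.0, -0.3, 0.2, 0.3), (-102.0, -38.0, 0.3, 0.5, -0.7), (-99.0, -38.0, -1.2, 0.3, 0.4), (-96.0, -38.0, 0.0, -0.6, 0.2), (-93.0, -38.0, -0.0, 0.1, 0.3), (-90.0, -38.0, -0.3, 0.1, -0.1), (-87.0, -38.0, -0.3, 0.1, -0.1), (-84.0, -38.0, -0.3, 0.1, 1.0), (-81.0, -38.0, -0.3, -0.5, -0.2), (-78.0, -38.0, -0.3, 0.8, 0.4), (-75.0, -38.0, 0.6, 0.4, 1.0), (-72.0, -38.0, -0.3, 0.5, 1.6), (-69.0, -38.0, -3.4, -0.5, 4.8), (-66.0, -38.0, -2.8, -1.8, 8.5), (-63.0, -38.0, -3.1, -2.2, 11.1), (-60.0, -38.0, -4.8, -3.3, 11.8), (-57.0, -38.0, -3.5, -3.1, 13.8), (-54.0, -38.0, -4.9, -3.9, 14.8), (-51.0, -38.0, -4.2, -3.8, 16.5), (-48.0, -38.0, -2.9, -3.2, 17.7), (-45.0, -38.0, -2.4, -4.3, 18.1)]
grip side 0.85 gearbox mm [-10.7 -34.7]
stem side 0.7 gearbox mm [ 29.3 -53.1]
13.3917
```

View pics/s1c.png

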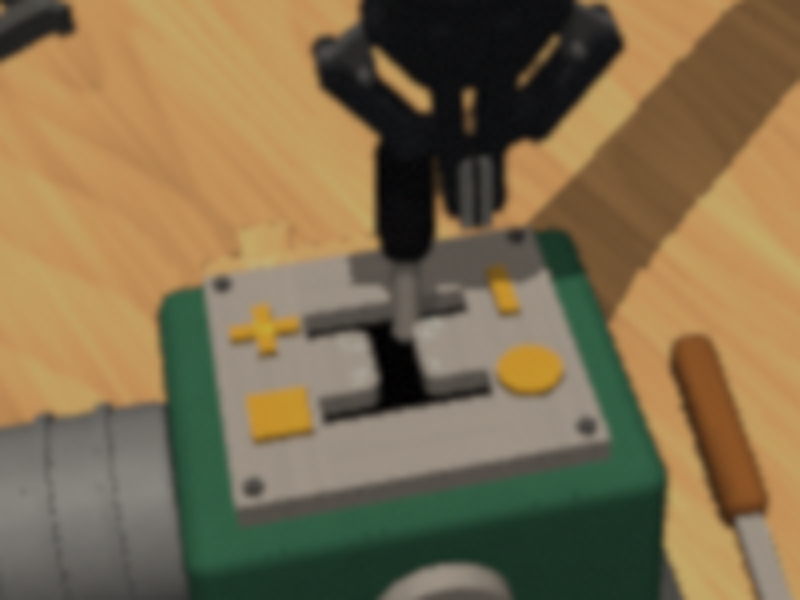

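The picture shows the stem about 8 mm short of neutral in the right column (crop 404,312, against the column's middle at 387,312). The grip's top is catching the knuckle linkage (Fz 18 N), so I back off, raise the tool and finish this leg.

Run:
```python
from h import *
env.move_straight(W(-.065,-.038,.165),vel=.1); env.move_straight(W(-.065,-.038,.184),vel=.1)
print(F())
push((-.065,-.038),(-.034,-.038),.184)
env.move_straight(W(-.075,-.038,.184),vel=.15)
look(); print(env.observe()["time_s"])
a=save("side","s2"); cv2.imwrite("pics/s2c.png",cv2.resize(a[130:280,130:330],(800,600),interpolation=cv2.INTER_CUBIC))
```

```text
[ 0.62747623 -0.53518221  0.48200465]
[(-62.0, -38.0, -0.7, 0.2, -0.2), (-59.0, -38.0, -0.4, 0.3, 0.0), (-57.0, -38.0, 0.7, -0.0, 0.2), (-54.0, -38.0, -0.2, -0.6, 1.0), (-51.0, -38.0, -0.1, -0.1, -0.1), (-48.0, -38.0, -0.5, 0.1, -0.4), (-45.0, -38.0, -0.6, 0.8, 0.1), (-42.0, -38.0, -0.1, 0.4, -0.3), (-40.0, -38.0, -1.7, 0.3, 0.2), (-37.0, -38.0, -1.9, 0.4, 1.0), (-34.0, -38.0, -2.3, -0.1, 1.0)]
grip side 0.89 gearbox mm [-13.2 -38.2]
stem side 0.93 gearbox mm [ -5.3 -23.9]
17.6083
```

View pics/s2c.png

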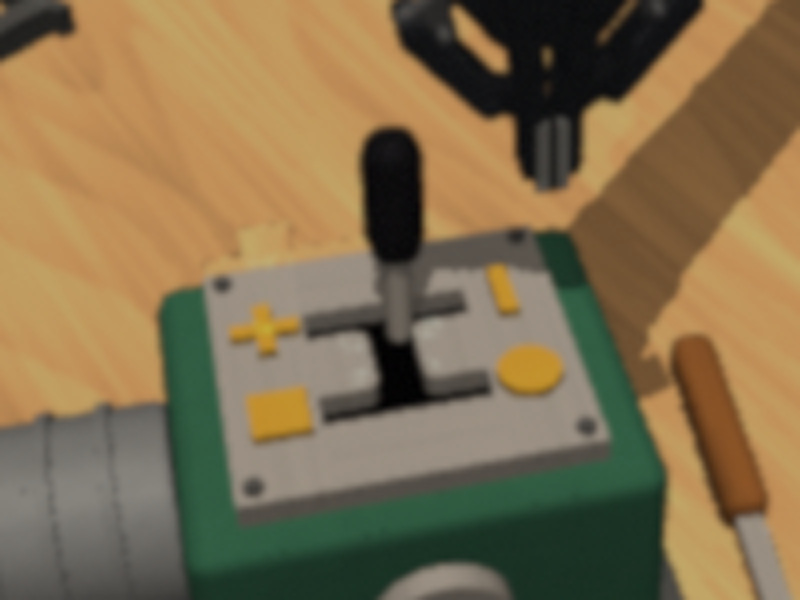

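The stem is still about 5–6 mm short of neutral (398,315, against midline 384–386), which agrees with the network's −5.3. I'll push about 8 mm more at the grip.

Run:
```python
from h import *
push((-.040,-.038),(-.026,-.038),.184,step=.002)
env.move_straight(W(-.075,-.038,.184),vel=.15)
look(); print(env.observe()["time_s"])
a=save("side","s3"); cv2.imwrite("pics/s3c.png",cv2.resize(a[130:280,130:330],(800,600),interpolation=cv2.INTER_CUBIC))
```

```text
[(-38.0, -38.0, 0.4, -0.5, 0.2), (-36.0, -38.0, 0.1, -0.5, -0.2), (-35.0, -38.0, -0.9, 0.6, 0.4), (-33.0, -38.0, -1.0, -0.2, 1.1), (-31.0, -38.0, -1.2, -0.4, 0.5), (-30.0, -38.0, -0.8, 0.1, 1.2), (-28.0, -38.0, -0.4, 0.4, 1.2), (-26.0, -38.0, -0.3, -0.2, 0.3)]
grip side 0.88 gearbox mm [ -6.2 -47.6]
stem side 0.79 gearbox mm [ -2.5 -28.2]
21.25
```

View pics/s3c.png

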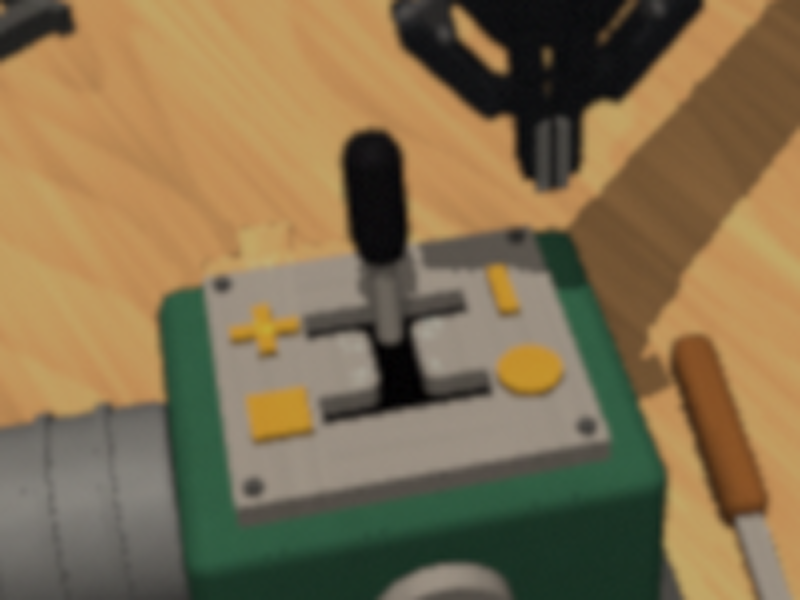

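The stem is now at (388,315), within about 1–2 mm of the neutral midline. Next is the sideways push to the left.

Run:
```python
from h import *
env.move_straight(W(-.075,-.1,.184),vel=.2); env.move_straight(W(-.002,-.1,.175),vel=.2)
push((-.002,-.08),(-.002,.018),.175,step=.004,fmax=7,vel=.05)
a=save("side","s4"); look(); print(env.observe()["time_s"])
cv2.imwrite("pics/s4c.png",cv2.resize(a[130:280,130:330],(800,600),interpolation=cv2.INTER_CUBIC))
```

```text
[(-2.0, -76.0, 0.3, -0.5, -0.2), (-2.0, -72.0, -0.0, -0.5, -0.5), (-2.0, -68.0, -0.4, -2.1, 0.0), (-2.0, -64.0, 0.2, -2.1, 1.5), (-2.0, -60.0, 0.7, -2.4, 0.5), (-2.0, -56.0, 0.5, -2.2, 0.8), (-2.0, -53.0, 0.4, -2.3, 0.4), (-2.0, -49.0, 0.7, -2.3, 1.4), (-2.0, -45.0, 1.1, -0.1, 0.1), (-2.0, -41.0, 0.3, -1.6, 0.9), (-2.0, -37.0, 0.6, -1.0, -0.3), (-2.0, -33.0, 0.0, -1.5, 0.9), (-2.0, -29.0, 0.7, -1.6, -1.0), (-2.0, -25.0, 0.5, -0.4, 1.2), (-2.0, -21.0, 0.8, -0.8, 0.2), (-2.0, -17.0, 0.2, -0.9, 0.3), (-2.0, -13.0, 0.2, -1.0, 0.3), (-2.0, -9.0, 0.1, -1.0, -0.7), (-2.0, -6.0, -0.6, -1.3, -0.0), (-2.0, -2.0, -0.3, -1.2, -1.0), (-2.0, 2.0, -0.6, -1.3, -0.4), (-2.0, 6.0, -0.6, -1.7, 0.1), (-2.0, 10.0, -0.7, -1.2, -1.1), (-2.0, 14.0, -1.1, -1.0, 0.6), (-2.0, 18.0, -0.3, -2.8, -0.5)]
grip side 0.57 gearbox mm [-7. 47.]
grip top 0.6 gearbox mm [  7.6 108.4]
stem side 0.56 gearbox mm [-4.4 30.4]
29.25
```

View pics/s4c.png

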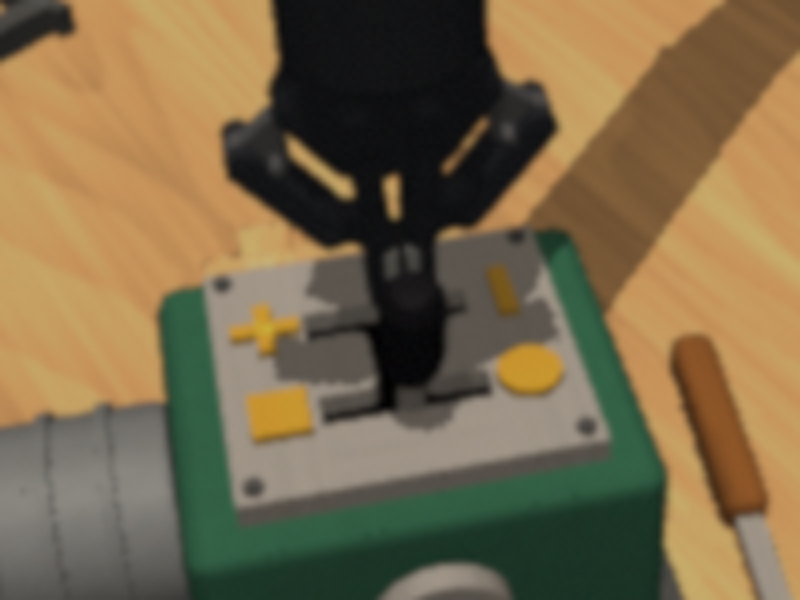

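The lever is in the left column, with the stem at (412,395). Now I go over to the far side and push it to the near side.

Run:
```python
from h import *
env.move_straight(W(-.002,-.03,.175),vel=.2); env.move_straight(W(-.002,-.03,.265),vel=.2)
env.move_straight(W(.07,.042,.265),vel=.2); env.move_straight(W(.07,.042,.18),vel=.15)
print(F())
q=push((.05,.042),(-.006,.042),.18,step=.004,fmax=8,vel=.06)
if q[0]<0: q=push(q,(-.035,.042),.18,step=.002,fmax=8,vel=.04)
a=save("side","s5"); look(); print(env.observe()["time_s"])
cv2.imwrite("pics/s5c.png",cv2.resize(a[130:280,130:330],(800,600),interpolation=cv2.INTER_CUBIC))
```

```text
[-0.0099399   0.23578401 -0.16232615]
[(46.0, 42.0, 0.1, 1.3, 0.8), (42.0, 42.0, 0.7, 0.4, 0.3), (38.0, 42.0, -0.2, 0.3, -0.7), (34.0, 42.0, 0.4, -0.0, 0.3), (30.0, 42.0, -0.4, -0.4, -0.4), (26.0, 42.0, 0.3, 0.3, 0.4), (22.0, 42.0, 1.9, 0.1, -0.4), (18.0, 42.0, 1.3, 0.0, 0.9), (14.0, 42.0, 1.0, -0.8, 1.1), (10.0, 42.0, 2.5, -0.7, 0.9), (6.0, 42.0, 1.0, -0.3, 1.0), (2.0, 42.0, 0.4, -0.6, -0.4), (-2.0, 42.0, 0.2, -1.6, 0.6), (-6.0, 42.0, 1.2, -0.8, -0.9)]
STOP
[(-8.0, 42.0, 1.0, -1.0, -0.9), (-10.0, 42.0, 0.4, -0.2, -0.1), (-12.0, 42.0, 1.1, -0.8, -0.4), (-14.0, 42.0, 1.6, -0.2, 0.3), (-16.0, 42.0, 0.6, -0.6, -0.2), (-18.0, 42.0, 1.8, -0.1, -0.0), (-20.0, 42.0, 0.9, -0.4, -1.2), (-21.0, 42.0, 1.9, -1.0, -0.4), (-23.0, 42.0, 2.9, -1.1, -0.6), (-25.0, 42.0, 4.5, -0.2, -1.9), (-27.0, 42.0, 5.6, -0.8, -1.2), (-29.0, 42.0, 5.4, 0.3, -2.2), (-31.0, 42.0, 6.7, -0.3, -1.2), (-33.0, 42.0, 7.6, -0.8, -1.6), (-35.0, 42.0, 8.6, -0.6, -2.3)]
grip side 0.61 gearbox mm [-51.7  47. ]
stem side 0.61 gearbox mm [-26.2  27.2]
39.5167
```

View pics/s5c.png

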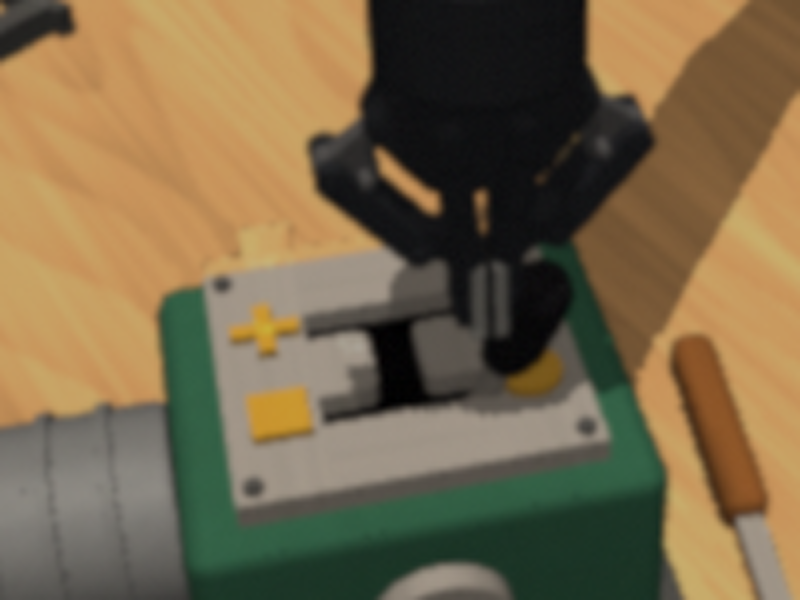

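The grip is at the slot's end and the force rises against the stop (8.6 N). I retract and check.

Run:
```python
from h import *
env.move_straight(W(.04,.042,.18),vel=.15); env.move_straight(W(.04,.042,.33),vel=.25)
env.move_straight(W(.0,-.2,.36),vel=.3); env.sleep(.3)
look()
for l in("gouge","blank","jar"):
    for n in("top","side"):
        r=spot_point(n,l)
        if r: print(l,n,onz(n,r[0]["position"],0)[:2].round(3),round(r[0]["conf"],2))
print(env.observe()["time_s"],F())
a=save("side","s6"); b=save("top","t6")
cv2.imwrite("pics/s6c.png",cv2.resize(np.hstack([a[130:280,130:330],b[100:250,180:380]]),(800,300),interpolation=cv2.INTER_CUBIC))
```

```text
grip side 0.95 gearbox mm [-45.8  43.2]
grip top 0.75 gearbox mm [-43.4  40.1]
stem side 0.72 gearbox mm [-31.   32.8]
stem top 0.64 gearbox mm [-23.   30.4]
gouge top [0.682 0.008] 0.64
blank top [ 0.564 -0.128] 0.8
blank side [ 0.472 -0.043] 0.74
jar side [0.713 0.186] 0.93
42.7917 [-0.34699269  0.65960303  0.26442274]
```

View pics/s6c.png

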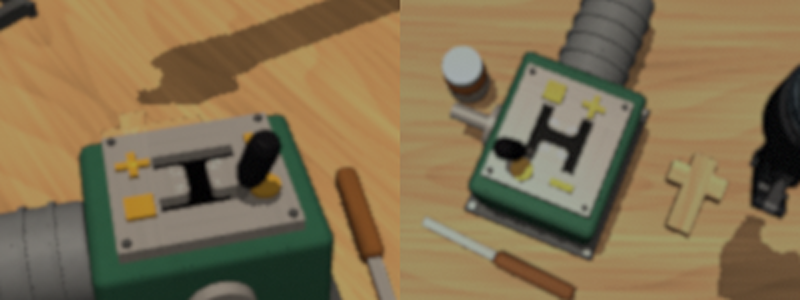

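The lever is home at the disc, with its grip about (−44, +41) mm in gearbox axes against about (−43, ±40) expected. The gouge, blank and jar lie where they were.

```bash
python3 -c "
from station import env
env.hand_in(); print(env.observe()['time_s'])"
```

```text
the job is handed in; nothing more can be done
the job is handed in; nothing more can be done
```

The lever is in the near-left slot, the one marked by the round disc, and I have handed the job in. No verdict came back. I used closed fingers and pushed it from near right to neutral, left along the cross-bar, then to the near side against its stop. It never went near the square or cross slots.

**Lever home:**
- In the last pictures the grip was about (−44, +41) mm in gearbox axes, against roughly (−43, +40) expected for fully home.
- The stem's fore-aft readings disagreed: −31 mm from the side camera and −23 mm from the top, against about −28 expected. The final push rising to 8.6 N with little further travel also indicates the stop was reached.
- I could not read the joint angles directly, so the tilt is inferred from these.

**Forces:** The highest measured was about 19 N, against a limit of 35 N. It came early in the first push, when the top of the grip caught under the gripper's linkage. I backed off, raised the tool, and after that the pushes took about 1–3 N until the stop.

**Loose objects:**
- The last picture shows the gouge, blank and jar where they began, and the tool went nowhere near them.
- The networks' final readings were only partly usable. The jar matched to within 7 mm.
- The blank differed by about 9 mm in the top camera, which is within the network's error. Its side reading and the gouge's top reading were clear misdetections.

**Time:** About 43 s on the robot's clock, against a limit of 64 s. The robot was clear of everything when I handed in.

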